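Load the ink cartridge in the carton coder and clamp it home

TASK

Load the carton coder: set the loose ink cartridge gently upright into the slot of its cradle while the clamp is open and let go of it, then swing the hinged clamp over and press its bar down until the cartridge is driven fully home and the clamp stays shut. Never force anything: the cradle's slot may sit a few millimetres to the side of where it is expected, so feel for it, and the clamp's pad is not always screwed out equally far, so feel for the stop. Leave the other things on the bench where they are.

Things in the scene. Friction and masses are not known exactly. Their poses are not given: they have to be found in the camera images.
- clamp_hinge (a point): Hinge axis of the clamp, on the coder, 72 mm beyond the seat point along its x and 67 mm above it; the axis runs along y. Same axes as the seat. The hinge cheeks, 58 mm apart over all, stand up to 11 mm above the axis.
- slot_mouth (a point): Point on the fixed coder, 22 mm above the seat point, at the height of the cradle's rim. The cradle: aluminium frame 98 (x) x 56 (y) mm with a 74.5 x 28.5 mm slot, mouth chamfered 1.5 mm. The frame slides along y on friction strips (about 6 N), so the slot's middle lies anywhere within 10 mm to either side (y) of this point; this is not in the reading but can be seen or felt. No offset along x.
- seat (a point): Point on the fixed coder at the level of the slot's floor when pressed home (26 mm above the bench), cradle in mid-travel. x: from the robot side towards the clamp's hinge; y left; z up. A sprung plate in the slot holds the cartridge about 7 mm above home; 7 N press it home, unclamped it springs back. Cartridge centre above this point: 36 mm set in, 29 mm home, 51 mm if standing on the rim.
- cartridge_center (a point): Centre (half-way up) of the ink cartridge: loose upright black plastic block, 70 (its x) x 26 (its y) x 58 mm tall, edges rounded 1 mm, white label patch on each long side, about 0.11 kg. Stands on the bench left or right of the coder; z up. Either end may point to the robot in the slot. Grip across the 26 mm and in the upper half, so that the fingertips stay above the cradle's rim.
- clamp_bar (a point): Centre of the clamp's handle bar, black, round, 14 mm thick and 70 mm long along y, at the free end of the clamp's steel arm (24 mm wide, 8 mm thick, on the line from hinge to bar), 145 mm from the hinge. Under the arm, 72 mm from the hinge, a 40 mm wide rubber pad on a screw spindle presses the middle of the cartridge's top; the screw is set anywhere from 0 to 10 mm out.
- clamp (a joint): Clamp angle, rad: 0 = arm level, bar on the robot's side; 1.57 = upright; 2.0 = fully open, leaning away from the robot. Starts open. Stiff hinge: stays where left, takes 6 N at the bar to move. The pad meets the cartridge at 0.1 to 0.24; it is home, hard on the stop, at 0 to 0.14 depending on the screw, which must be felt: 10 N at the bar get it home, over 25 N is too much.
- coder: The carton coder, screwed to the bench: grey base plate 250 (x) x 160 (y) x 12 mm from 105 mm in front of to 145 mm beyond its origin, which lies on the bench straight below the seat point; a grey housing 62 mm high beyond the hinge. Its x axis runs from the robot side to the hinge.
- jar: White round jar, 52 mm across, 75 mm tall, beside the coder. Not to be disturbed. Origin at its foot.
- carton: White carton, 50 x 50 x 95 mm tall, beside the coder. Not to be disturbed. Origin at its foot.
- tape: Brown cardboard ring (empty tape core), 90 mm across, 25 mm high, beside the coder. Not to be disturbed. Origin at its foot.
- stapler: Black stapler, 130 x 32 x 43 mm, near right. Not to be disturbed. Origin at its foot.
- jar_2: White round jar, 52 mm across, 75 mm tall, near left. Not to be disturbed. Origin at its foot.
- carton_2: Brown carton, 60 x 90 x 50 mm tall, near left. Not to be disturbed. Origin at its foot.
Mind the look-alikes: they are no part of the job. Leave any blue, red or yellow look-alike of the part that bears cartridge_center alone.

How it is judged:
On the way:
1. the cartridge stands in the slot, let go, on the sprung floor and not yet pressed home, with the clamp still open (horizontal distance between cartridge_center and seat below 0.014 m and angle between cartridge_center's own z axis and vertical below 0.08 rad and z of cartridge_center in the frame of seat between 0.033 and 0.04 m and value of joint clamp above 0.5 rad and contact force between the fingers and cartridge below 0.1 N), for 0.2 s.
At the end, for the whole second after the job is handed in: The cartridge stands upright (within 0.08 rad) in the slot, within 14 mm sideways of the seat point and no more than 1.7 mm above fully home, the clamp is shut (below 0.18 rad) and everything is at rest and released (horizontal distance between cartridge_center and seat below 0.014 m and angle between cartridge_center's own z axis and vertical below 0.08 rad and z of cartridge_center in the frame of seat below 0.0307 m and value of joint clamp below 0.18 rad and linear speed of cartridge below 0.01 m/s and velocity of joint clamp between -0.02 and 0.02 rad/s); the robot touches nothing.
It fails at once if the cartridge is jammed against the coder or crushed under the clamp (cartridge-to-coder contact forces over 90 N together) (contact force between cartridge and coder above 90 N).
It fails at once if the fingers push on the coder or its clamp with more than 35 N (contact force between the fingers and coder above 35 N).
It fails at once if a bystander is shifted by more than 20 mm (distance of any of jar, carton, tape, stapler, jar_2, carton_2 from where it was at the start of the episode above 0.02 m).
It also fails if it takes over 72 s, if anything falls off the work surface, if the arm or the gripper's body presses on something with over 40 N, if the wrist force passes 120 N, or if a joint passes its speed limit or range.

ROBOT

A 6-joint arm with a two-finger parallel gripper is mounted at the origin on the work surface. World frame = base frame: x ahead of the robot, y to its left, z up, the work surface at z = 0. Lengths are in m, angles in rad, forces in N, time in s.
With the tool pointing down it reaches from about 0.275 to 0.75 m from the base axis. Payload 10.2 kg.
Tool frame: the origin (TCP) lies midway between the tips of the shut fingers; the grasp point (between the pads) lies 19 mm behind it; z points along the fingers, y is the line along which they close (so a half turn about z gives the same grasp; the last joint's range is limited). The gripper opens to 85 mm and grips with 20 to 120 N. Pads are 22 mm wide; open, the fingers measure 114 mm over their backs; the gripper's body (76 mm by 85 mm) begins 54 mm behind the grasp point. The pads swing forward as they close: fully open they stand 13 mm farther back than shut.
Start: joints at [0.941, 0.313, 1.498, -0, 1.331, -0.223], TCP at [0.208, 0.482, 0.231] pointing down, gripper open.
Joint ranges: [-2.94, 2.94], [-0.97, 2.17], [0.19, 2.56], [-1.23, 4.37], [0.02, 3.11], [-2.88, 2.88]. Speed limits (rad/s): [2.39, 2.39, 3.01, 3.14, 3.14, 3.14].

INTERFACE

Orientations are given as a unit quaternion [x, y, z, w].
In Python, from plant import get_state, grab_frame, hand_in, look_for gives the robot as it stands.
- The arm moves only by the shell command python3 -m jog 'ROWS' [FORCE]. ROWS is JSON, a list of rows, each a list of 7 numbers: the turn, a rotation vector about the tool's x, y, z in rad, then the shift along the tool's x, y, z in m, then the opening in per cent of the stroke, from 0 (shut) to 100 (fully open). A call has 1 to 12 rows; each row shifts and turns the commanded pose from where the row before left it, along the tool's axes as they then stand; what a row does not reach is not made up. A row lasts 1/10 s, in which the tool goes at most 50 mm and 8.59 degrees, less where a joint would pass 70% of its speed; a pose out of reach is approached as far as the arm can. A call is refused whole if a number of a shift passes 0.05 or a number of a turn 0.15, either way. A call with a gripper value outside its range is refused whole. The fingers move at their own pace and stop on an object; FORCE is the grip in N (left out, the last holds). Time passes only in rows, so rows that do not move let the fingers close. It gives the time, the measured TCP pose, the force, the opening and the grip force at its end, in the units of the state.
- get_state(): the state, without advancing time (a new reading comes with each control period).
- grab_frame(name): name is "scene" or "top" or "wrist"; returns a dict with "pixels" (420x560x3 uint8, red, green, blue), "K" (3x3 intrinsics, pixels), "T" (4x4, takes a point from camera to world coordinates); the wrist camera has in their place "T_tool_cam" (4x4, takes a point from camera to tool coordinates, whose origin is the TCP and whose axes are the flange's). Camera axes: x right, y down, z forward; pixel columns grow to the right and rows downward; lengths in m; the calibration is good to about 2 mm. The wrist camera is an equidistant fisheye: a pixel r from the principal point sees the ray r / f radians off the axis. A picture is of the moment at which its call begins: read the wrist's pose just before it. There is no depth.
- hand_in(): hands the job in; it is judged then, once.
Trained networks look in the newest picture that a camera, given by its name, has taken for a name from the list of things; names that differ only in an ending like _2 or _b are one class to them, and where a whole thing is asked for, a point or a joint stands for the part that bears it (a point fixed in the world has none). Each returns a list of dicts, best first, with "conf" (0 to 1); they miss things now and then, are a little off and sometimes report something else, mostly with a low value. They report only what shows in the picture. A call takes as long as a camera call. They do not tell look-alikes from the thing itself.
- look_for(label, camera): "rect" ([centre column, centre row, width, height] as shares, 0 to 1, of the picture: columns of its width, rows of its height, round what is visible of it).
The state is a dict: "t": time; "q": joint angles; "qvel": joint speeds; "joint_efforts": joint torques, N m; "position": TCP position; "tool_rot": TCP orientation; "contact_force": force on the tool from outside, world axes, zero at the start; "moment": the same for the moment, N m; "grip_width": opening from 0.0 (shut) to 1.0 (fully open); "finger_force": force on a finger pad.
Only numpy, scipy, OpenCV 4.12 (cv2) and the standard library are available. Lean on these libraries where they do the work, as an engineer would, in place of code of your own. Each camera call takes 0.05 s, during which the arm holds its last target. There are 200 camera calls.

## Working session

There is one attempt and no reset: what is moved stays moved. The work goes in short steps, Python scripts to look and compute and a shell command to move; the robot and the scene stay as the last step left them, time stands still between calls to the robot, and variables do not carry over. Pictures are saved under pics/ and viewed, at most 10 in all, crops included, and the job is handed in when it is done.

```bash
mkdir -p pics; cat > h.py <<'E'
import numpy as np, cv2
from plant import get_state, grab_frame, hand_in, look_for
from scipy.spatial.transform import Rotation as R
def ray(f,u,v,T=None):
    K=f["K"];T=f["T"] if T is None else T
    d=T[:3,:3]@np.linalg.inv(K)@[u,v,1.]
    return T[:3,3],d
def at_z(f,u,v,z):
    o,d=ray(f,u,v); return o+d*(z-o[2])/d[2]
def proj(f,p):
    T=np.linalg.inv(f["T"]); c=T[:3,:3]@np.array(p)+T[:3,3]; x=f["K"]@c; return x[:2]/x[2]
def save(f,n): cv2.imwrite("pics/"+n,np.ascontiguousarray(f["pixels"][:,:,::-1]))
E
python3 - <<'E'
from h import *
import pickle
fs={}
for n in("scene","top"):
    f=grab_frame(n);f={k:np.array(v) for k,v in f.items() if k in("pixels","K","T")};fs[n]=f;save(f,n+".png")
    print(n,f["K"].round(1).tolist(),f["T"].round(3).tolist())
    for l in("cartridge_center","clamp_bar","coder","jar"):
        print(l,[(round(d["conf"],2),[round(a*b) for a,b in zip(d["rect"],(560,420,560,420))]) for d in look_for(l,n)])
pickle.dump(fs,open("fs.pkl","wb"))
s=get_state();print({k:np.round(v,3) for k,v in s.items()})
E
```

```text
scene [[421.4, 0.0, 282.0], [0.0, 421.4, 207.7], [0.0, 0.0, 1.0]] [[0.681, 0.623, -0.385, 0.917], [0.732, -0.579, 0.359, -0.401], [0.001, -0.526, -0.85, 1.157], [0.0, 0.0, 0.0, 1.0]]
cartridge_center [(0.94, [372, 169, 25, 20]), (0.78, [344, 180, 23, 25]), (0.69, [290, 185, 23, 27]), (0.66, [324, 200, 21, 22]), (0.28, [292, 265, 102, 88])]
clamp_bar [(0.53, [309, 252, 33, 22]), (0.48, [343, 132, 14, 27])]
coder [(0.71, [309, 149, 30, 34]), (0.62, [287, 264, 92, 92])]
jar [(0.9, [196, 296, 20, 29]), (0.76, [343, 131, 15, 27]), (0.67, [292, 262, 98, 90])]
top [[462.9, 0.0, 278.5], [0.0, 462.9, 211.1], [0.0, 0.0, 1.0]] [[0.029, -0.998, 0.048, 0.387], [-1.0, -0.029, -0.002, 0.043], [0.004, -0.048, -0.999, 1.488], [0.0, 0.0, 0.0, 1.0]]
cartridge_center [(0.63, [195, 206, 12, 23]), (0.59, [167, 195, 28, 23]), (0.5, [231, 205, 17, 22]), (0.36, [309, 159, 26, 30])]
clamp_bar [(0.58, [309, 159, 22, 28])]
coder [(0.83, [300, 184, 58, 88])]
jar [(0.53, [386, 218, 19, 14])]
{'t': np.float64(0.5), 'q': array([ 0.941,  0.313,  1.498, -0.   ,  1.331, -0.223]), 'qvel': array([ 0.001, -0.001,  0.   ,  0.   ,  0.001,  0.   ]), 'joint_efforts': array([-1.0000e-03, -4.1194e+01, -2.5977e+01, -0.0000e+00,  1.0000e-03,
        0.0000e+00]), 'position': array([0.208, 0.482, 0.231]), 'tool_rot': array([ 0.202,  0.979, -0.   , -0.   ]), 'contact_force': array([ 0.769, -0.987,  0.52 ]), 'moment': array([ 0.07 , -0.038,  0.023]), 'finger_force': np.float64(0.0), 'grip_width': np.float64(0.996)}
```

```bash
python3 -c "
import cv2,numpy as np
a=cv2.imread('pics/scene.png');b=cv2.imread('pics/top.png')
cv2.imwrite('pics/both.png',cv2.resize(np.vstack([a,b]),(0,0),fx=.71,fy=.71))"
```

```text
(no output)
```

View pics/top.png

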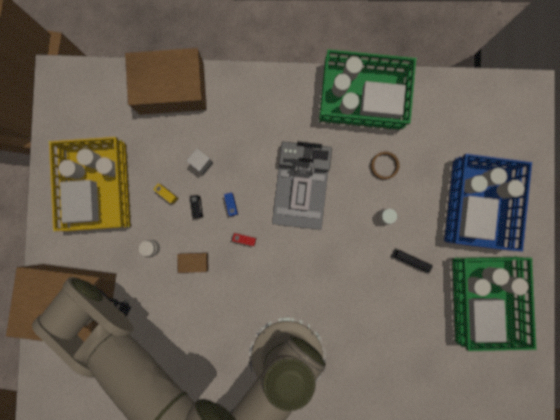

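View pics/scene.png

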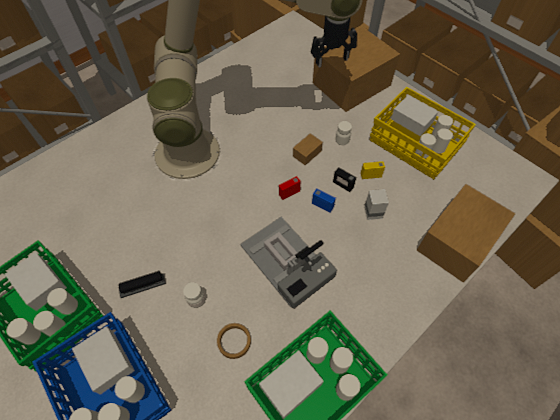

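Candidates for the cartridge in the top view are black (196,207), blue (231,205), red (243,240) and yellow (166,194), plus the black stapler (411,260). By the description it is the black block at (196,207), which is (344,179) in the scene view. The coder is around (302,185) with its hinge at the far end, and the clamp leans open. I'll check this in a close crop.

```bash
python3 - <<'E'
from h import *
import pickle
fs=pickle.load(open("fs.pkl","rb"))
a=fs["top"]["pixels"][135:235,178:338,::-1];b=fs["scene"]["pixels"][150:310,235:365,::-1]
cv2.imwrite("pics/crop.png",np.vstack([cv2.resize(a,(800,500),interpolation=cv2.INTER_CUBIC)]))
# black blob
for n,(x0,x1,y0,y1) in {"top":(180,212,188,226),"scene":(328,360,162,196)}.items():
    f=fs[n];g=f["pixels"][y0:y1,x0:x1].max(2);m=(g<60).astype(np.uint8)
    c=max(cv2.findContours(m,0,2)[0],key=cv2.contourArea);r=cv2.minAreaRect(c)
    u,v=r[0][0]+x0,r[0][1]+y0;print(n,r,(u,v),at_z(f,u,v,.029).round(3),at_z(f,u,v,.058).round(3))
E
```

```text
top ((15.741612434387207, 18.86912727355957), (21.665237426757812, 9.847835540771484), 79.99201965332031) (195.7416124343872, 206.86912727355957) [0.463 0.301 0.029] [0.462 0.296 0.058]
scene ((15.78238296508789, 17.37305450439453), (23.609952926635742, 15.40405559539795), 30.25643539428711) (343.7823829650879, 179.37305450439453) [0.465 0.298 0.029] [0.477 0.28  0.058]
```

View pics/crop.png

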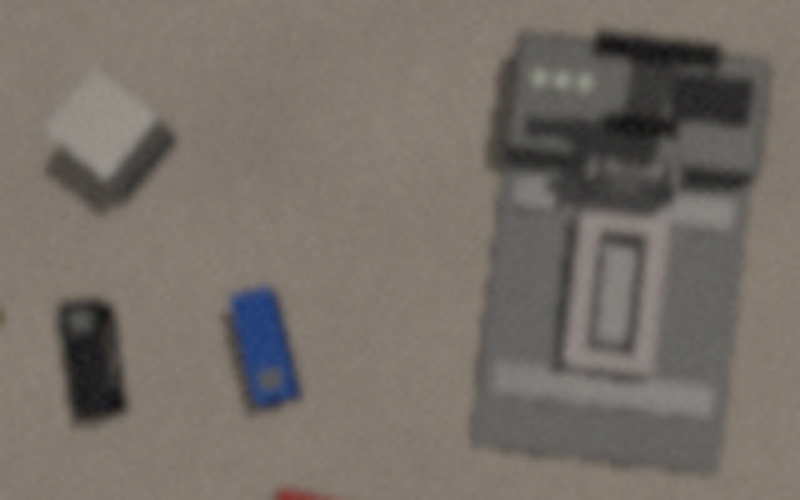

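The crop shows the black cartridge at (197,207) in top pixels, the blue look-alike at (231,205), the cradle slot at about (302,193), and the coder's front corners at (272.4,223.6) and (321,229). The black block is the one to take.

```bash
python3 - <<'E'
from h import *
import pickle
fs=pickle.load(open("fs.pkl","rb"));f=fs["top"]
c=lambda x,y:(178+x/5,135+y/5)
L=at_z(f,*c(472,443),.012);Rr=at_z(f,*c(715,470),.012)
d=L-Rr;print("front",L.round(3),Rr.round(3),np.linalg.norm(d))
y=d/np.linalg.norm(d);x=np.array([y[1],-y[0],0]);yaw=np.arctan2(x[1],x[0]);print("yaw",yaw,"seat",((L+Rr)/2+.105*x).round(3))
print("frame mid",at_z(f,*c(618,292),.048).round(3))
for p in((583,213),(668,218),(567,366),(652,374)): print(at_z(f,*c(*p),.048).round(3))
A=at_z(f,*c(87,300),.058);B=at_z(f,*c(98,415),.03);print("cart ends",A.round(3),B.round(3))
f=grab_frame("wrist");print(f["K"],np.round(f["T_tool_cam"],3).tolist())
E
```

```text
front [0.418 0.058 0.012] [ 0.405 -0.098  0.012] 0.1558686152011281
yaw -0.08124022562698344 seat [ 0.516 -0.029  0.012]
frame mid [ 0.514 -0.031  0.048]
[ 0.563 -0.008  0.048]
[ 0.561 -0.061  0.048]
[ 0.467 -0.     0.048]
[ 0.464 -0.054  0.048]
cart ends [0.499 0.298 0.058] [0.428 0.293 0.03 ]
[[325.1922621    0.         277.76796177]
 [  0.         325.1922621  206.93660566]
 [  0.           0.           1.        ]] [[0.001, -0.946, -0.324, 0.083], [1.0, 0.001, -0.001, 0.0], [0.001, -0.324, 0.946, -0.143], [0.0, 0.0, 0.0, 1.0]]
```

```bash
python3 -m jog '[[0,0,0,-0.035,-0.0076,0,100],[0,0,0,-0.035,-0.0076,0,100],[0,0,0,-0.035,-0.0076,0,100],[0,0,0,-0.035,-0.0076,0,100],[0,0,0,-0.035,-0.0076,0,100],[0,0,0,-0.035,-0.0076,0,100],[0,0,0,-0.035,-0.0076,0,100],[0,0,0,-0.035,-0.0076,0,100],[0,0,-0.125,-0.014,-0.0038,0,100],[0,0,-0.125,-0.014,-0.0038,0,100],[0,0,-0.125,0,0,0,100],[0,0,-0.125,0,0,0,100]]' 40
cat >> h.py <<'E'
def wrist():
    s=get_state();f=grab_frame("wrist");f={k:np.array(v) for k,v in f.items()}
    T=np.eye(4);T[:3,:3]=R.from_quat(s["tool_rot"]).as_matrix();T[:3,3]=s["position"]
    f["T"]=T@f["T_tool_cam"];return s,f
def wz(f,u,v,z):
    K=f["K"];x=np.array([u-K[0,2],v-K[1,2]])/K[0,0];r=np.linalg.norm(x)+1e-12
    d=f["T"][:3,:3]@np.array([*(x/r*np.sin(r)),np.cos(r)]);o=f["T"][:3,3];return o+d*(z-o[2])/d[2]
def rectify(f,z,x0,x1,y0,y1,s=0.0005):
    # top-down view of plane z; row 0 = x1, col 0 = y1
    X=np.arange(x1,x0,-s);Y=np.arange(y1,y0,-s);gx,gy=np.meshgrid(X,Y,indexing="ij")
    T=np.linalg.inv(f["T"]);p=np.stack([gx,gy,np.full_like(gx,z)],-1)@T[:3,:3].T+T[:3,3]
    rr=np.hypot(p[...,0],p[...,1]);th=np.arctan2(rr,p[...,2]);K=f["K"]
    u=K[0,0]*th*p[...,0]/rr+K[0,2];v=K[1,1]*th*p[...,1]/rr+K[1,2]
    return cv2.remap(f["pixels"],u.astype(np.float32),v.astype(np.float32),cv2.INTER_LINEAR)[:,:,::-1]
E
python3 - <<'E'
from h import *
s,f=wrist();np.savez("w1.npz",**f)
m=rectify(f,.058,.36,.56,.2,.4)
cv2.imwrite("pics/w1.png",np.hstack([cv2.resize(f["pixels"][:,:,::-1],(400,300)),cv2.resize(m,(400,400))[:300]*0+cv2.resize(m,(400,300))*1]))
cv2.imwrite("pics/w1.png",m)
print(s["position"],s["tool_rot"],s["contact_force"])
E
```

```text
t: 1.75
position: [0.4649, 0.2986, 0.2311]
tool_rot: [-0.049, 0.999, -0.0, -0.0]
contact_force: [0.1, 1.0, -0.8]
grip_width: 0.999
finger_force: 0.0
[0.46492002 0.29860174 0.23113881] [-4.87647263e-02  9.98810285e-01 -4.32447149e-05 -1.16929238e-04] [ 0.12729878  0.98063129 -0.78461473]
```

View pics/w1.png

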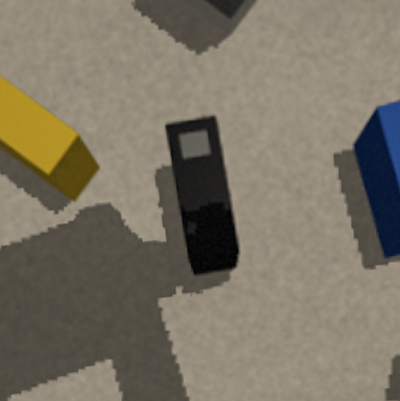

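The rectified view (0.5 mm/px, z = 0.058) shows the black cartridge's top face from (166,126)–(215,117) downwards. Its centre is (0.465, 0.299) and its yaw about 0.175, with yellow to the left and blue to the right, both clear. I need another -0.078 rad about tool z, then I can descend.

```bash
python3 -m jog '[[0,0,-0.078,0,0,0.04,65],[0,0,0,0,0,0.04,65],[0,0,0,0,0,0.04,65],[0,0,0,0,0,0.04,65],[0,0,0,0,0,0.03,65],[0,0,0,0,0,0.01,65],[0,0,0,0,0,0,10],[0,0,0,0,0,0,10],[0,0,0,0,0,0,10],[0,0,0,0,0,0,10]]' 40
python3 -m jog '[[0,0,0,0,0,0,10],[0,0,0,0,0,0,10],[0,0,0,0,0,-0.03,10],[0,0,0,0,0,-0.04,10],[0,0,0,0,0,-0.03,10]]' 40
```

```text
t: 2.8
position: [0.4655, 0.2994, 0.033]
tool_rot: [-0.085, 0.996, 0.0, 0.002]
contact_force: [-0.2, -0.2, 6.4]
grip_width: 0.294
finger_force: 40.7
t: 3.3
position: [0.4649, 0.2991, 0.134]
tool_rot: [-0.085, 0.996, 0.0, 0.001]
contact_force: [0.7, -0.5, -0.2]
grip_width: 0.3
finger_force: 39.7
```

```bash
python3 -m jog '[[0,0,0,0.0067,-0.039,-0.006,10],[0,0,0,0.0067,-0.039,-0.006,10],[0,0,0,0.0067,-0.039,-0.006,10],[0,0,0,0.0067,-0.039,-0.006,10],[0,0,0,0.0067,-0.039,-0.006,10],[0,0,0,0.0067,-0.039,0,10],[0,0,0.125,0,0,0,10],[0,0,0.125,0,0,0,10],[0,0,0,0,0,0,10]]' 40
python3 - <<'E'
from h import *
s,f=wrist();np.savez("w2.npz",**f)
m=rectify(f,.048,.38,.60,-.14,.08)
cv2.imwrite("pics/w2.png",m)
print(s["position"],s["tool_rot"],s["contact_force"],s["grip_width"])
E
```

```text
t: 4.2
position: [0.4649, 0.0613, 0.1618]
tool_rot: [0.04, 0.999, -0.0, 0.0]
contact_force: [-0.0, 1.3, -1.2]
grip_width: 0.296
finger_force: 39.8
[0.46486049 0.06126907 0.16179571] [ 4.02934846e-02  9.99187807e-01 -1.98846832e-05  4.00893671e-04] [-0.02437328  1.31689974 -1.24295327] 0.2956058074657093
```

View pics/w2.png

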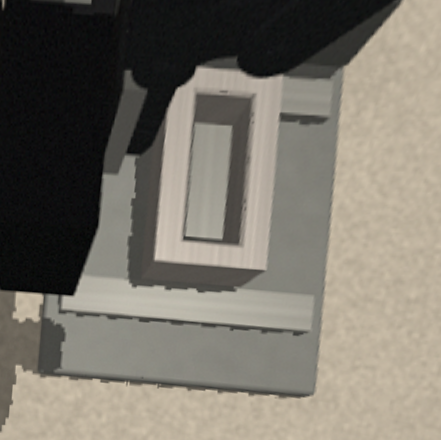

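The rectified view (0.5 mm/px) shows the slot corners at (196,94), (256,97), (184,240) and (242,245). That puts the slot centre at (0.5155, -0.0298) with yaw -0.083, and its size fits the given 74.5 x 28.5 mm. I'll go above it, then feel downwards.

```bash
python3 -m jog '[[0,0,0,-0.0146,-0.0217,0,10],[0,0,0,-0.0146,-0.0217,0,10],[0,0,0,-0.0146,-0.0217,0,10],[0,0,0.003,-0.0147,-0.0216,0,10],[0,0,0,0,0,0.04,10],[0,0,0,0,0,0.025,10],[0,0,0,0,0,0.01,10],[0,0,0,0,0,0,10],[0,0,0,0,0,0,10]]' 40
python3 -c "
from h import *
s,f=wrist();m=rectify(f,.048,.43,.6,-.115,.055);cv2.imwrite('pics/w3.png',cv2.hconcat([cv2.resize(m,(400,400)),cv2.resize(np.ascontiguousarray(f['pixels'][:,:,::-1]),(400,300)).__class__(0) if 0 else cv2.copyMakeBorder(cv2.resize(np.ascontiguousarray(f['pixels'][:,:,::-1]),(400,300)),0,100,0,0,0)]));print(s['position'],s['contact_force'],s['moment'])"
```

```text
t: 5.15
position: [0.517, -0.0294, 0.0875]
tool_rot: [0.04, 0.999, -0.0, 0.001]
contact_force: [0.3, 1.2, -0.6]
grip_width: 0.296
finger_force: 39.8
[ 0.51703317 -0.02944741  0.08752181] [ 0.26503866  1.19869659 -0.64140455] [-0.0267983   0.02175028  0.00535833]
```

View pics/w3.png

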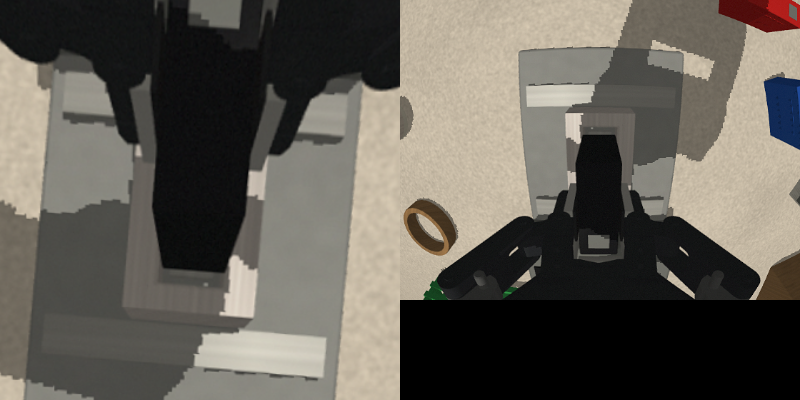

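The left view (0.425 mm/px) shows the cartridge's lower front edge at (162,268)–(224,272) and the cradle's front edge at (122,305)–(254,318). It is laterally centred to about 1 mm and roughly 2 mm too far in, so I'll correct that and feel down.

```bash
python3 -m jog '[[0,0,0,0.002,0.0005,0,10],[0,0,0,0,0,0.003,10],[0,0,0,0,0,0.002,10],[0,0,0,0,0,0.002,10],[0,0,0,0,0,0.002,10],[0,0,0,0,0,0,10]]' 40
```

```text
t: 5.8
position: [0.5142, -0.0288, 0.077]
tool_rot: [0.041, 0.999, 0.0, -0.0]
contact_force: [0.4, 0.4, -1.1]
grip_width: 0.294
finger_force: 39.8
```

```bash
python3 -m jog '[[0,0,0,0,0,0.002,10],[0,0,0,0,0,0.002,10],[0,0,0,0,0,0,10]]' 40; python3 -m jog '[[0,0,0,0,0,0.002,10],[0,0,0,0,0,0.002,10],[0,0,0,0,0,0,10]]' 40
```

```text
t: 6.1
position: [0.5142, -0.0288, 0.073]
tool_rot: [0.041, 0.999, 0.0, -0.0]
contact_force: [-0.5, 0.2, -0.6]
grip_width: 0.293
finger_force: 39.8
t: 6.4
position: [0.5142, -0.0288, 0.069]
tool_rot: [0.041, 0.999, 0.0, -0.0]
contact_force: [-0.4, 0.7, -0.5]
grip_width: 0.294
finger_force: 39.8
```

It is in the slot with no force. I'll continue to the sprung floor in small steps.

```bash
python3 -m jog '[[0,0,0,0,0,0.001,10],[0,0,0,0,0,0.001,10],[0,0,0,0,0,0,10]]' 40; python3 -m jog '[[0,0,0,0,0,0.001,10],[0,0,0,0,0,0.0,10]]' 40
```

```text
t: 6.7
position: [0.5143, -0.0288, 0.0672]
tool_rot: [0.041, 0.999, 0.0, -0.0]
contact_force: [-0.5, 0.1, -0.0]
grip_width: 0.298
finger_force: 39.8
t: 6.9
position: [0.5144, -0.0288, 0.0664]
tool_rot: [0.041, 0.999, -0.0, 0.0]
contact_force: [-1.4, -0.2, 0.6]
grip_width: 0.296
finger_force: 40.0
```

```bash
python3 -m jog '[[0,0,0,0,0,0.001,10],[0,0,0,0,0,0.0,10]]' 40; python3 -m jog '[[0,0,0,0,0,0,60],[0,0,0,0,0,0,60],[0,0,0,0,0,0,60],[0,0,0,0,0,0,60],[0,0,0,0,0,0,60],[0,0,0,0,0,0,60]]' 40
```

```text
t: 7.1
position: [0.5145, -0.0289, 0.0653]
tool_rot: [0.041, 0.999, -0.0, 0.0]
contact_force: [-1.0, -0.3, 1.5]
grip_width: 0.297
finger_force: 40.1
t: 7.7
position: [0.5144, -0.0288, 0.0653]
tool_rot: [0.041, 0.999, 0.0, -0.0]
contact_force: [0.6, 0.8, 0.0]
grip_width: 0.596
finger_force: 0.0
```

```bash
python3 -m jog '[[0,0,0,0,0,-0.005,60],[0,0,0,0,0,-0.02,60],[0,0,0,0,0,-0.045,60],[0,0,0,0,0,-0.045,0],[0,0,0,0,0,-0.045,0],[0,0,0,0,0,-0.04,0],[0,0,0,0,0,0,0]]' 20
python3 -c "
from h import *
s,f=wrist();save(f,'w4.png');np.savez('w4.npz',**f);print(s['position'],s['contact_force'])"
```

```text
t: 8.4
position: [0.5159, -0.0292, 0.2711]
tool_rot: [0.041, 0.999, -0.001, 0.005]
contact_force: [0.0, 0.7, -0.0]
grip_width: -0.002
finger_force: 0.0
[ 0.51593118 -0.02920438  0.27107051] [ 0.00471683  0.7481612  -0.02808497]
```

View pics/w4.png

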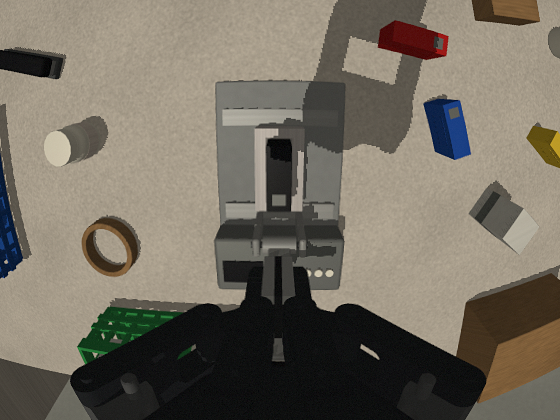

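The cartridge stands in the slot at (279,175), upright and free, and the clamp arm is still open behind the fingers. Next I go beyond the bar.

```bash
python3 -m jog '[[0,0,0,-0.04,0,0,0],[0,0,0,-0.04,0,0,0],[0,0,0,-0.04,0,0,0],[0,0,0,-0.04,0,0,0],[0,0,0,-0.03,0,0,0],[0,0,0,0,0,0.025,0],[0,0,0,0,0,0.025,0],[0,0,0,0,0,0,0]]' 20
```

```text
t: 9.25
position: [0.7023, -0.044, 0.2098]
tool_rot: [0.041, 0.999, 0.001, -0.005]
contact_force: [0.9, -0.8, -0.5]
grip_width: 0.001
finger_force: 0.0
```

```bash
python3 - <<'E'
from h import *
f=grab_frame("scene");f={k:np.array(v) for k,v in f.items()}
m=np.ascontiguousarray(f["pixels"][180:320,230:390,::-1]);cv2.imwrite("pics/s2.png",cv2.resize(m,None,fx=4,fy=4,interpolation=2))
E
```

```text
(no output)
```

View pics/s2.png

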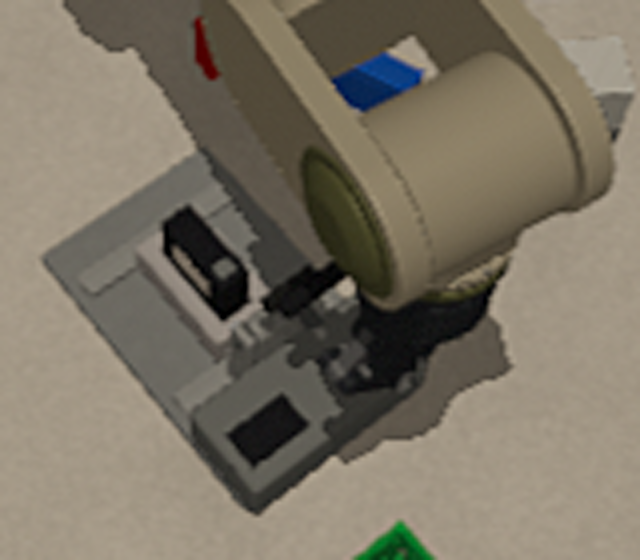

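The bar is visible at about (290,293) in the crop, on the robot side of the shut fingers. I'll feel towards it.

```bash
python3 -m jog '[[0,0,0,0.01,0,0,0],[0,0,0,0.008,0,0,0],[0,0,0,0.008,0,0,0],[0,0,0,0,0,0,0]]' 20;  python3 -m jog '[[0,0,0,0.005,0,0,0],[0,0,0,0.005,0,0,0],[0,0,0,0,0,0,0]]' 20
```

```text
t: 9.7
position: [0.6776, -0.0422, 0.2173]
tool_rot: [0.041, 0.999, -0.0, 0.001]
contact_force: [0.7, 1.0, -0.3]
grip_width: -0.002
finger_force: 0.0
t: 10.0
position: [0.6675, -0.0414, 0.2156]
tool_rot: [0.041, 0.999, -0.0, 0.0]
contact_force: [0.5, -0.5, -0.6]
grip_width: 0.002
finger_force: 0.0
```

```bash
python3 -m jog '[[0,0,0,0.005,0,0,0],[0,0,0,0.005,0,0,0],[0,0,0,0,0,0,0]]' 20;  python3 -m jog '[[0,0,0,0.005,0,0,0],[0,0,0,0.005,0,0,0],[0,0,0,0,0,0,0]]' 20
```

```text
t: 10.3
position: [0.6574, -0.0405, 0.2155]
tool_rot: [0.041, 0.999, -0.0, -0.0]
contact_force: [-0.6, -0.1, -0.8]
grip_width: -0.001
finger_force: 0.0
t: 10.6
position: [0.6484, -0.0399, 0.2162]
tool_rot: [0.041, 0.999, -0.0, 0.002]
contact_force: [4.2, 0.5, 2.5]
grip_width: -0.0
finger_force: 2.1
```

```bash
python3 -m jog '[[0,0,0,0.01,0,0,0],[0,0,0,0.01,0,0,0],[0,0,0,0.01,0,0,0]]' 20;  python3 -m jog '[[0,0,0,0.01,0,-0.002,0],[0,0,0,0.01,0,-0.002,0],[0,0,0,0.01,0,-0.002,0]]' 20
```

```text
t: 10.9
position: [0.6191, -0.0376, 0.217]
tool_rot: [0.041, 0.999, -0.0, 0.003]
contact_force: [7.4, 0.0, 5.0]
grip_width: 0.002
finger_force: 3.7
t: 11.2
position: [0.5882, -0.0349, 0.221]
tool_rot: [0.041, 0.999, -0.0, 0.001]
contact_force: [6.5, -0.3, -4.1]
grip_width: -0.005
finger_force: 3.3
```

```bash
python3 -m jog '[[0,0,0,0.01,0,0,0],[0,0,0,0.01,0,0,0],[0,0,0,0.01,0,0,0]]' 20;  python3 -m jog '[[0,0,0,0.01,0,0.003,0],[0,0,0,0.01,0,0.004,0]]' 20
```

```text
t: 11.5
position: [0.5585, -0.0325, 0.221]
tool_rot: [0.041, 0.999, -0.0, 0.001]
contact_force: [7.8, -0.6, -5.6]
grip_width: -0.002
finger_force: 4.1
t: 11.7
position: [0.5389, -0.0309, 0.2142]
tool_rot: [0.041, 0.999, -0.0, 0.002]
contact_force: [10.0, -0.2, -6.5]
grip_width: 0.003
finger_force: 5.0
```

```bash
python3 -m jog '[[0,0,0,0.0095,0,0.002,0],[0,0,0,0.0095,0,0.004,0],[0,0,0,0.0095,0,0.006,0]]' 20;  python3 -m jog '[[0,0,0,0,0,-0.03,0],[0,0,0,0.01,0,-0.01,0],[0,0,0,0.01,0,0,0],[0,0,0,0,0,0,0]]' 20
```

```text
t: 12.0
position: [0.511, -0.0287, 0.2025]
tool_rot: [0.041, 0.999, -0.0, 0.003]
contact_force: [9.5, -0.4, -2.5]
grip_width: -0.0
finger_force: 4.3
t: 12.4
position: [0.4885, -0.0265, 0.2418]
tool_rot: [0.041, 0.999, 0.0, -0.0]
contact_force: [-0.2, 0.1, 0.4]
grip_width: 0.0
finger_force: 0.0
```

```bash
python3 -m jog '[[0,0,0,0,0,0.015,0],[0,0,0,0,0,0.01,0],[0,0,0,0,0,0.004,0],[0,0,0,0,0,0,0]]' 20;  python3 -m jog '[[0,0,0,0.002,0,0.004,0],[0,0,0,0.003,0,0.004,0],[0,0,0,0,0,0,0]]' 20
```

```text
t: 12.8
position: [0.4897, -0.0268, 0.2125]
tool_rot: [0.041, 0.999, 0.0, -0.001]
contact_force: [0.4, -0.5, 0.3]
grip_width: -0.003
finger_force: 0.0
t: 13.1
position: [0.4847, -0.0265, 0.206]
tool_rot: [0.041, 0.999, -0.0, 0.0]
contact_force: [-3.0, -0.0, 5.5]
grip_width: 0.005
finger_force: 2.5
```

```bash
python3 -m jog '[[0,0,0,0.006,0,0.007,0],[0,0,0,0.006,0,0.007,0],[0,0,0,0.006,0,0.007,0]]' 20;  python3 -m jog '[[0,0,0,0.005,0,0.008,0],[0,0,0,0.005,0,0.008,0],[0,0,0,0.004,0,0.008,0]]' 20
```

```text
t: 13.4
position: [0.4658, -0.0248, 0.1856]
tool_rot: [0.041, 0.999, -0.0, -0.001]
contact_force: [-11.6, 0.9, 16.9]
grip_width: 0.005
finger_force: 8.1
t: 13.7
position: [0.4524, -0.0237, 0.1609]
tool_rot: [0.041, 0.999, -0.0, -0.0]
contact_force: [-6.4, 0.6, 9.5]
grip_width: 0.003
finger_force: 4.8
```

```bash
python3 -m jog '[[0,0,0,0.0025,0,0.005,0],[0,0,0,0.002,0,0.005,0],[0,0,0,0.002,0,0.005,0]]' 20;  python3 -m jog '[[0,0,0,0.0015,0,0.004,0],[0,0,0,0.001,0,0.003,0]]' 20
```

```text
t: 14.0
position: [0.4461, -0.0232, 0.1457]
tool_rot: [0.041, 0.999, -0.0, -0.0]
contact_force: [-5.0, 0.6, 8.2]
grip_width: -0.005
finger_force: 3.8
t: 14.2
position: [0.4436, -0.023, 0.1386]
tool_rot: [0.041, 0.999, -0.0, -0.0]
contact_force: [-4.1, 1.3, 7.9]
grip_width: 0.003
finger_force: 3.6
```

```bash
for i in 1 2; do python3 -m jog '[[0,0,0,0.0005,0,0.002,0],[0,0,0,0.0005,0,0.002,0]]' 20 | egrep 'posi|contact'; done; python3 -m jog '[[0,0,0,0.0003,0,0.002,0],[0,0,0,0,0,0,0]]' 20
```

```text
position: [0.4427, -0.0229, 0.1347]
contact_force: [-5.4, 1.3, 6.7]
position: [0.4416, -0.0228, 0.1307]
contact_force: [-4.7, 1.0, 6.1]
t: 14.8
position: [0.4414, -0.0228, 0.1285]
tool_rot: [0.041, 0.999, -0.0, -0.0]
contact_force: [-0.6, 0.5, 2.1]
grip_width: -0.004
finger_force: 1.2
```

```bash
python3 -m jog '[[0,0,0,0.0003,0,0.002,0]]' | egrep 'posi|contact'; python3 -m jog '[[0,0,0,0.0003,0,0.002,0]]' | egrep 'posi|contact'; python3 -m jog '[[0,0,0,0.0002,0,0.0015,0]]' | egrep 'posi|contact'
```

```text
position: [0.4413, -0.0228, 0.1268]
contact_force: [-4.3, 0.8, 6.9]
position: [0.4408, -0.0228, 0.1246]
contact_force: [-4.6, 0.2, 7.3]
position: [0.4405, -0.0228, 0.1231]
contact_force: [-4.4, 1.1, 7.0]
```

```bash
python3 -m jog '[[0,0,0,0.0002,0,0.0015,0]]' | egrep 'posi|contact'; python3 -m jog '[[0,0,0,0.0002,0,0.0015,0]]' | egrep 'posi|contact'; python3 -m jog '[[0,0,0,0.0002,0,0.0015,0]]' | egrep 'posi|contact'
```

```text
position: [0.4404, -0.0227, 0.1217]
contact_force: [-5.4, -0.0, 6.4]
position: [0.4402, -0.0227, 0.1202]
contact_force: [-5.2, 0.2, 7.6]
position: [0.4399, -0.0227, 0.1186]
contact_force: [-5.7, 0.6, 7.5]
```

```bash
python3 -m jog '[[0,0,0,0.0002,0,0.0015,0]]' | egrep 'posi|contact'; python3 -m jog '[[0,0,0,0.0001,0,0.001,0]]' | egrep 'posi|contact'
```

```text
position: [0.4398, -0.0227, 0.1172]
contact_force: [-4.6, 1.2, 8.5]
position: [0.4396, -0.0227, 0.1161]
contact_force: [-5.0, 0.7, 8.6]
```

```bash
python3 -m jog '[[0,0,0,0.0001,0,0.0015,0]]' | egrep 'posi|contact'; python3 -m jog '[[0,0,0,0.0001,0,0.0015,0]]' | egrep 'posi|contact'; python3 -m jog '[[0,0,0,0.0001,0,0.0015,0]]' | egrep 'posi|contact'
```

```text
position: [0.4396, -0.0227, 0.1147]
contact_force: [-5.6, 1.9, 8.8]
position: [0.4394, -0.0227, 0.1132]
contact_force: [-6.0, 0.5, 8.3]
position: [0.4393, -0.0226, 0.1117]
contact_force: [-5.7, 0.5, 9.2]
```

```bash
python3 -m jog '[[0,0,0,0.0001,0,0.0015,0]]' | egrep 'posi|contact'; python3 -m jog '[[0,0,0,0.0001,0,0.001,0]]' | egrep 'posi|contact'
```

```text
position: [0.4392, -0.0227, 0.1102]
contact_force: [-6.7, 0.2, 12.3]
position: [0.4392, -0.0226, 0.1096]
contact_force: [-8.5, 1.1, 17.9]
```

The force rises from 9 to 18 N while the bar hardly moves, so this is the hard stop (clamp at about 0.07 rad). I'll back off and check.

```bash
python3 -m jog '[[0,0,0,0,0,-0.001,0],[0,0,0,0,0,-0.003,0],[0,0,0,0,0,-0.02,0],[0,0,0,0.02,0,-0.04,0],[0,0,0,0.03,0.03,-0.04,0],[0,0,0,0.02,0.05,0,0],[0,0,0,0.02,0.05,0,0],[0,0,0,0,0,0,0]]' 20
python3 - <<'E'
from h import *
f=grab_frame("scene");m=np.ascontiguousarray(f["pixels"][200:310,235:345,::-1])
s,w=wrist()
cv2.imwrite("pics/end.png",cv2.hconcat([cv2.resize(m,(400,400),interpolation=2),cv2.copyMakeBorder(cv2.resize(np.ascontiguousarray(w["pixels"][:,:,::-1])[:, 140:],(400,400)),0,0,0,0,0)]))
E
```

```text
t: 16.9
position: [0.3648, 0.1064, 0.2075]
tool_rot: [0.037, 0.999, 0.001, 0.0]
contact_force: [0.6, -1.7, -0.4]
grip_width: -0.001
finger_force: 0.0
```

View pics/end.png

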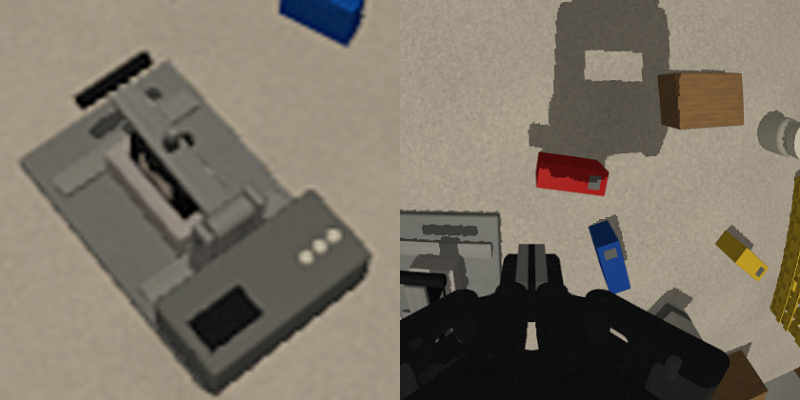

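The clamp lies flat over the cartridge, the bar is down at (113,80) in the left view, and nothing touches the robot. The bar travelled about 14 mm from first touch to the stop, which fits the 7 mm spring travel, so the cartridge is home. I'm handing in.

```bash
python3 -c "
from plant import *
print(hand_in())"
```

```text
the job is handed in; nothing more can be done
None
```

I handed the job in: the cartridge is in the slot and pressed to a firm stop, the clamp is shut at about 0.07 rad and the robot is clear; hand-in returned no verdict.

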